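# Load a stacked kit of blanks into the welding fixtures

### The job

A kit of cut steel blanks has come to the welding bench in one stack. Take it apart one piece at a time from the top down and load each blank into the fixture it will be welded in: the stub tube upright on the small round purge stand, over its spigot; the ring flange on the turntable, over the centring plug; the short rib plate on the copper chill block, and the long base plate on the rails of the rail jig, each lying flat between its end stops and dowels. Set the blanks down, do not drop them, and leave the spares box and the dip tin where they are.

Things in the scene. Friction and masses are not known exactly. Their poses are not given: they have to be found in the camera images.
- stub_tube: short piece of bare steel tube standing upright on top of the stack, open at both ends: 42 mm outside diameter, 35 mm bore, 50 mm tall, about 0.17 kg. Origin: centre of its lower end, z up along the tube.
- flange: flat bare steel ring, second from the top of the stack, directly under the stub tube: 60 mm outside diameter, 34 mm bore, 12 mm thick, about 0.18 kg. Origin: centre of its underside, z up.
- rib_plate: the shorter flat bare steel plate, third from the top, under the ring: 100 mm long (x), 58 mm wide (y), 10 mm thick, its four corners notched by 8 x 7 mm, no holes, about 0.44 kg. Origin: centre of its underside, x along its length, z up.
- base_plate: the longer flat bare steel plate at the bottom of the stack, lying on the bench: 150 mm long (x), 64 mm wide (y), 10 mm thick, a 16 mm bolt hole near each end, about 0.70 kg. Origin: centre of its underside, x along its length, z up.
- purge_stand: small round aluminium stand, fixed: foot 96 mm across, 12 mm high, then a 64 mm round flat seat with its top 18 mm above the bench; a brass spigot, 18 mm across with tapered tip, rises 22 mm from the seat's middle. A brass hose barb reaches 72 mm out along +x. The stub tube stands on the seat around the spigot, 8 mm of play all round. Origin: on the axis at bench level, z up.
- turntable: bench welding turntable, fixed, does not turn: blue square housing 150 mm wide under a round 180 mm aluminium faceplate with three dark slots, its top 80 mm above the bench; a brass centring plug, 18 mm across, 16 mm tall, tapered tip, stands in the middle. The ring lies on the faceplate around the plug, 8 mm of play all round. Origin: on the axis at bench level, z up.
- chill_block: copper block 116 x 46 mm, top 30 mm above the bench, on a fixed grey foot plate 160 x 96 mm. Two end stops 116 mm apart (x) and four 9 mm dowels at x = +-40 mm, 72 mm clear across (y), stand 6 mm above the copper. The rib plate lies between them, length along x, either way round, 7-8 mm of play; sides open at the middle for fingers. Origin: centre, bench level, x along the block, z up.
- rail_jig: fixed grey foot plate 204 x 104 mm with two dark steel rails 150 mm long along x, 46 mm over both, tops 20 mm above the bench. Two end stops 166 mm apart (x), 8 mm above the rails; four 9 mm dowels at x = +-55 mm, 78 mm clear across (y), 6 mm above. The base plate lies between them, length along x, either way round, 7-8 mm of play; sides open at the middle. Origin: centre, bench level, z up.
- spares_box: bystander: small closed black plastic box of torch spares lying on the bench, 70 mm (x) by 45 mm (y), 25 mm high, loose, 0.15 kg. Origin: centre of its underside, z up.
- dip_tin: bystander: closed round tin of anti-spatter paste standing at the far middle of the bench, 72 mm in diameter, 58 mm high, loose, 0.3 kg. Origin: centre of its underside, z up.
Not all that is in view belongs to the job. What is shaped like the rib_plate but black or yellow is not meant.

How it is judged:
By the outcome, as a careful person would: the job done as asked, in the order asked, and still so for the second after the job is handed in, with the robot touching nothing.
It also fails if it takes over 120 s, if anything falls off the work surface, if the arm or the gripper's body presses on something with over 40 N, if the wrist force passes 120 N, or if a joint passes its speed limit or range.

### The arm

A 6-joint arm with a two-finger parallel gripper is mounted at the origin on the work surface. World frame = base frame: x ahead of the robot, y to its left, z up, the work surface at z = 0. Lengths are in mm, angles in rad, forces in N, time in s.
With the tool pointing down it reaches from about 350 to 775 mm from the base axis. Payload 5.5 kg.
Tool frame: the origin (TCP) lies midway between the tips of the shut fingers; the grasp point (between the pads) lies 19 mm behind it; z points along the fingers, y is the direction in which the jaws open and shut (so a half turn about z gives the same grasp; the last joint's range is limited). The gripper opens to 85 mm and grips with 20 to 120 N. Pads are 22 mm wide; open, the fingers measure 114 mm over their backs; the gripper's body (76 mm by 85 mm) begins 54 mm behind the grasp point. The pads swing forward as they close: fully open they stand 13 mm farther back than shut.
Start: joints at [-1.318, 0.313, 0.046, 1.304, 0, 1.431], TCP at [220.096, -531.253, 231.323] pointing down, gripper open.
Joint ranges: [-2.76, 2.76], [-0.86, 1.69], [-1.03, 1.26], [-2.2, 2.34], [-1.47, 1.5], [-3.14, 3.14]. Speed limits (rad/s): [2.57, 2.57, 3.14, 3.14, 3.14, 3.14].

### API

Orientations are given as a unit quaternion [w, x, y, z].
In Python, from rig import * gives the robot as it stands. The module is installed in compiled form; this text tells all that it offers.
- The arm moves only by the tool send_rows, never from a script. Its argument "increments" is a list of rows, each a list of 6 numbers: the shift along the tool's x, y, z in m, then the turn, a rotation vector about the tool's x, y, z in rad. In form: [[tx, ty, tz, ax, ay, az], ...]. A call has 1 to 12 rows; each row shifts and turns the commanded pose from where the row before left it, along the tool's axes as they then stand; what a row does not reach is not made up. A row lasts 1/10 s, in which the tool goes at most 50 mm and 8.59 degrees, less where a joint would pass 70% of its speed; a pose out of reach is approached as far as the arm can. A call is refused whole if a number of a shift passes 0.05 or a number of a turn 0.15, either way. A call with a gripper value outside its range is refused whole. "jaw" is the finger opening in m, from 0 to 0.0854, set as the call begins (left out, the last holds). The fingers move at their own pace and stop on an object; the grip force is fixed at half the most. Time passes only in rows, so rows that do not move let the fingers close. It gives the time, the measured TCP pose, the force and the opening at its end, in the units of the state.
- sense(): the state, without advancing time (a new reading comes with each control period).
- snapshot(name): name is "side" or "top"; returns (picture, depth): 480x640x3 uint8, red, green, blue; 480x640 float32, mm along the optical axis (not along the pixel's ray), 0 where there is no reading.
- camera_info(name): a dict with "fovy" (degrees; the focal length in pixels is half the picture's height over the tangent of half this angle, whatever the lens; pixels are square), "cx", "cy" (the principal point, pixels), "world_from_camera" (4x4, takes a point from camera to world coordinates). Camera axes: x right, y down, z forward; pixel columns grow to the right and rows downward; lengths in mm; the calibration is good to about 2 mm. A picture is of the moment at which its call begins. camera_info takes no time and is no camera call.
- sign_off(): hands the job in, once; it reports no verdict.
The state is a dict: "time": time; "joint_positions": joint angles; "qvel": joint speeds; "joint_torque": joint torques, N m; "tcp_pos": TCP position; "orientation": TCP orientation; "wrist_force": force on the tool from outside, world axes, zero at the start; "moment": the same for the moment, N m; "gripper_width": opening from 0.0 (shut) to 1.0 (fully open).
Only numpy, scipy, OpenCV 4.12 (cv2) and the standard library are available. Lean on these libraries where they do the work, as an engineer would, in place of code of your own. Each camera call takes 0.05 s, during which the arm holds its last target. There are 200 camera calls.

## Working session

There is one attempt and no reset: what is moved stays moved. The work goes in short steps, Python scripts to look and compute and a tool call to move; the robot and the scene stay as the last step left them, time stands still between calls to the robot, and variables do not carry over. Pictures are saved under pics/ and viewed, about 12 in all and at most 16, crops included, and the job is handed in when it is done.

Besides the shell and the picture viewer there is one more tool, called after "Call:" as name(argument=value, ...), one argument or row to a line, values as JSON. send_rows: Moves the arm, as the interface text tells. Its arguments: {"type":"object","properties":{"increments":{"type":"array","items":{"type":"array","items":{"type":"number"}}},"jaw":{"type":"number"}},"required":["increments"]}

```bash
mkdir -p pics; ls; cat > h.py <<'E'
from rig import *
import numpy as np, cv2
def snap(n,f):
    p,d=snapshot(n); cv2.imwrite('pics/%s.png'%f,p[:,:,::-1]); np.savez('pics/%s.npz'%f,p=p,d=d); return p,d
def load(f):
    z=np.load('pics/%s.npz'%f); return z['p'],z['d']
def K(n):
    c=camera_info(n); return 240/np.tan(np.radians(c['fovy'])/2),c['cx'],c['cy'],np.array(c['world_from_camera'])
def cloud(n,d):
    f,cx,cy,T=K(n); v,u=np.mgrid[:480,:640]
    P=np.stack([(u-cx)/f*d,(v-cy)/f*d,d],-1); return P@T[:3,:3].T+T[:3,3]
def atz(n,u,v,z):
    f,cx,cy,T=K(n); r=T[:3,:3]@np.array([(u-cx)/f,(v-cy)/f,1]); t=T[:3,3]; return t+r*(z-t[2])/r[2]
def crop(p,f,u0,u1,v0,v1,s):
    cv2.imwrite('pics/%s.png'%f,cv2.resize(p[v0:v1,u0:u1,::-1],None,fx=s,fy=s,interpolation=cv2.INTER_CUBIC))
E
python3 - <<'E'
from h import *
for n in('top','side'):
    snap(n,n+'0'); print(camera_info(n))
print(sense())
E
```

```text
pics
{'fovy': 56.33620167194253, 'cx': 328.7441143316556, 'cy': 236.92068810608083, 'world_from_camera': array([[-4.72387693e-03, -9.93965976e-01,  1.09587057e-01,
         4.34361180e+02],
       [-9.99741796e-01,  7.13007780e-03,  2.15755182e-02,
        -7.81545837e+01],
       [-2.22266952e-02, -1.09456841e-01, -9.93743012e-01,
         1.22218532e+03],
       [ 0.00000000e+00,  0.00000000e+00,  0.00000000e+00,
         1.00000000e+00]])}
{'fovy': 45.76844786235363, 'cx': 324.57407683136455, 'cy': 242.9646311119371, 'world_from_camera': array([[-8.60626456e-01, -3.95767099e-01,  3.20453595e-01,
         2.20142878e+02],
       [-5.09167741e-01,  6.58406254e-01, -5.54300836e-01,
         5.49330225e+02],
       [ 8.38538253e-03, -6.40210597e-01, -7.68153681e-01,
         9.10055762e+02],
       [ 0.00000000e+00,  0.00000000e+00,  0.00000000e+00,
         1.00000000e+00]])}
{'time': 0.1, 'joint_positions': array([-1.31759620e+00,  3.13967901e-01,  4.51006211e-02,  1.30358754e+00,
       -2.77597048e-05,  1.43121173e+00]), 'qvel': array([ 0.00101795, -0.00237219,  0.00112108,  0.00114101,  0.00102103,
        0.0011721 ]), 'joint_torque': array([ 1.68584684e-03, -4.81727064e+01,  2.99243259e+01,  1.28037517e-02,
       -9.08941274e-05, -5.42347180e-06]), 'tcp_pos': array([ 219.96692202, -530.77845416,  230.47707872]), 'orientation': array([-8.27123148e-04,  9.80776585e-01,  1.95132267e-01, -6.09399014e-05]), 'wrist_force': array([-0.83486922,  0.88329236, -0.38353163]), 'moment': array([-0.00350335,  0.02649819,  0.00347299]), 'gripper_width': 1.0028669789151565}
```

View pics/top0.png

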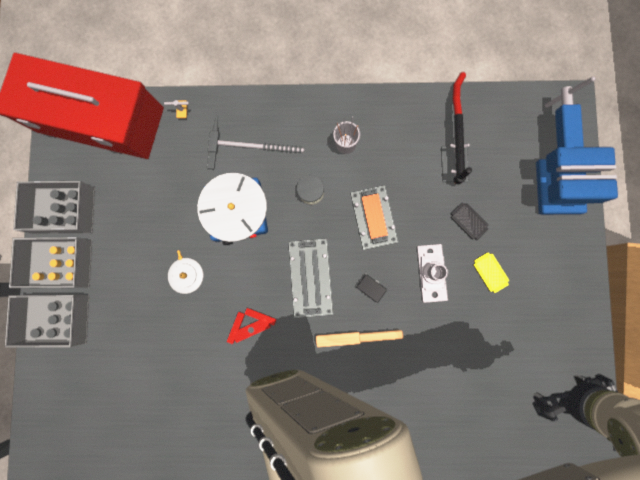

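View pics/side0.png

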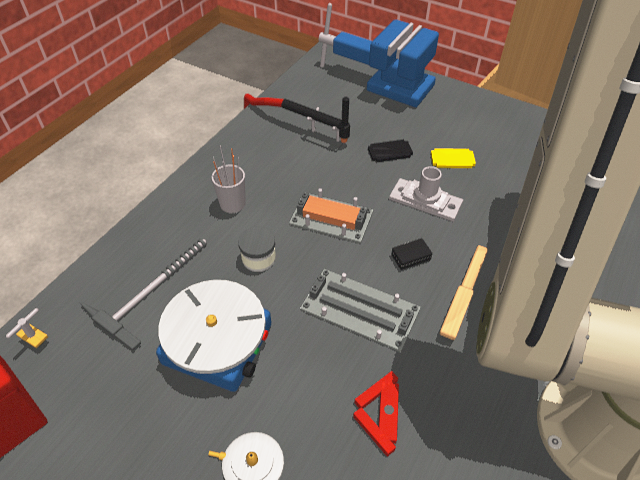

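The top view shows the stack at (433,273), chill block (374,217), rail jig (310,278), turntable (232,207), purge stand (185,275), box (371,288) and tin (310,190). I'll enlarge these areas.

```bash
python3 - <<'E'
from h import *
p,d=load('top0')
crop(p,'c1',330,530,180,320,4); crop(p,'c2',150,350,170,320,4)
E
```

```text
(no output)
```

View pics/c1.png

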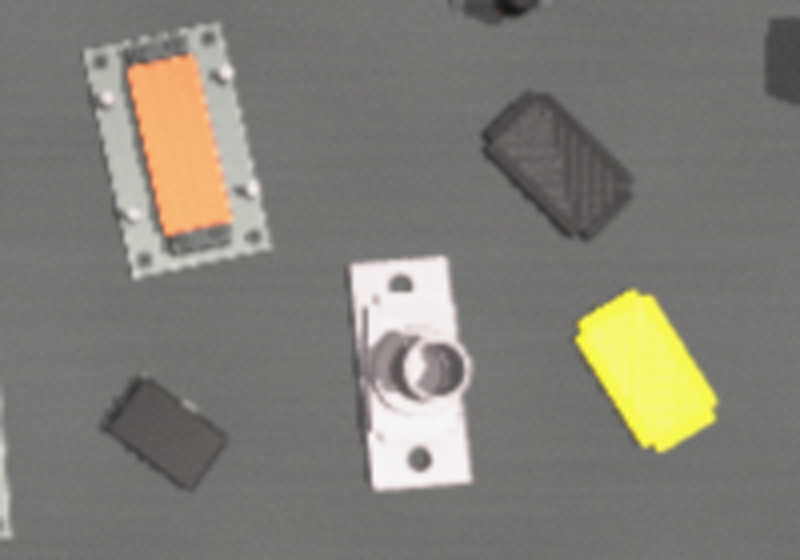

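View pics/c2.png

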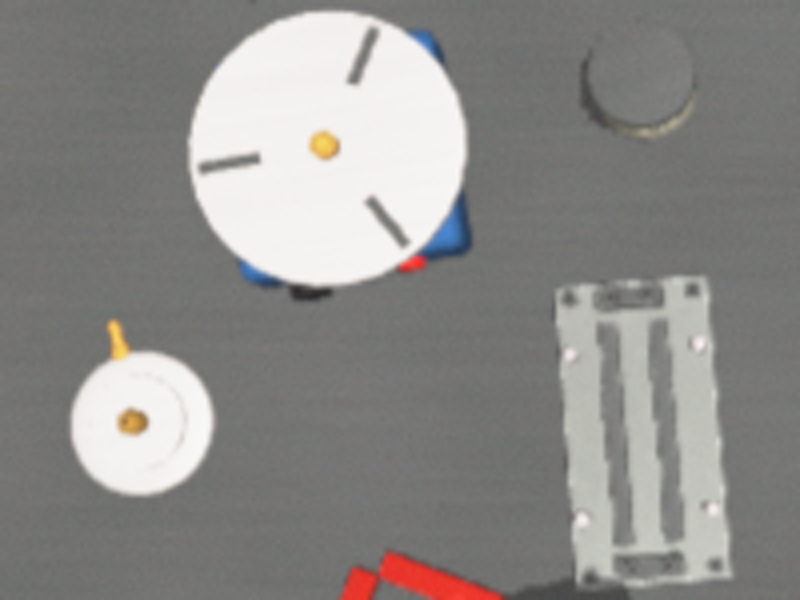

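The crops show:
- **Stack:** tube rim centre at c1 (437,370), and base plate corners (349,264), (447,256), (471,482), (373,490).
- **Chill block:** copper corners (127,66), (196,54), (232,222), (167,238).
- **Turntable and stand:** plug tip at c2 (325,144), spigot tip (132,422).
- **Rail jig:** dowels (571,355), (699,343), (713,508), (583,519).

```bash
python3 - <<'E'
from h import *
np.set_printoptions(precision=1,suppress=True)
def W(c,pts,z):
    u0,v0={1:(330,180),2:(150,170)}[c]
    return np.array([atz('top',(a+.5)/4-.5+u0,(b+.5)/4-.5+v0,z)[:2] for a,b in pts])
def rep(n,q):
    if len(q)==4:
        e=(q[2]+q[3]-q[0]-q[1])/2; w=(q[1]+q[2]-q[0]-q[3])/2
        print(n,q.mean(0),'long dir deg',np.degrees(np.arctan2(e[1],e[0])),np.linalg.norm(e),np.linalg.norm(w))
    else: print(n,q)
rep('tube',W(1,[(437,370)],82))
rep('base',W(1,[(349,264),(447,256),(471,482),(373,490)],10))
rep('copper',W(1,[(127,66),(196,54),(232,222),(167,238)],30))
rep('chillfoot',W(1,[(85,50),(219,23),(271,245),(136,278)],8))
rep('raildow',W(2,[(571,355),(699,343),(713,508),(583,519)],26))
rep('railfoot',W(2,[(556,290),(707,277),(732,575),(578,587)],8))
rep('plug',W(2,[(325,144)],96)); rep('face',W(2,[(328,148)],80))
rep('spig',W(2,[(132,422)],40)); rep('pfoot',W(2,[(142,423)],12))
rep('box',W(1,[(102,424),(147,377),(228,437),(188,490)],25)); rep('tin',W(2,[(640,78)],58))
for n in('top','side'):
    p,d=load(n+'0'); C=cloud(n,d)
    def sel(c,r,z0,z1): 
        m=(np.hypot(C[...,0]-c[0],C[...,1]-c[1])<r)&(C[...,2]>z0)&(C[...,2]<z1)&(d>0); return C[m]
    def st(nm,q): print(n,nm,len(q),q.mean(0) if len(q) else '', (q[:,:2].max(0)+q[:,:2].min(0))/2 if len(q) else '')
    t=W(1,[(437,370)],82)[0]
    st('tube',sel(t,40,77,90)); st('flange',sel(t,60,28,36)); q=sel(t,75,17,25); st('rib',q)
    if len(q)>5: print(cv2.minAreaRect(q[:,:2].astype(np.float32)))
    q=sel(t,110,6,14); print('base',cv2.minAreaRect(q[:,:2].astype(np.float32)))
    q=sel(W(1,[(180,145)],30)[0],90,26,34);print('cop',q[:,2].mean() if len(q) else '',cv2.minAreaRect(q[:,:2].astype(np.float32)))
    q=sel(W(2,[(640,435)],20)[0],110,16,24);
    if len(q): print('rail',q[:,2].mean(),cv2.minAreaRect(q[:,:2].astype(np.float32)))
    st('face',sel(W(2,[(328,148)],80)[0],120,76,85)); st('seat',sel(W(2,[(132,422)],40)[0],60,15,22))
    q=sel(t,200,-9,6); print('bench z',np.median(q[:,2]))
E
```

```text
tube [[ 468.7 -331. ]]
base [ 469.5 -328.9] long dir deg -175.64898276931694 151.7383838755209 65.79314122131898
copper [ 622.1 -176. ] long dir deg -168.452479000843 117.96293604416888 45.94548499172232
chillfoot [ 623.1 -175.8] long dir deg -168.14877873310422 159.1181614610012 94.18982615370346
raildow [458.4  -1.7] long dir deg -175.46957006753001 109.42839565247407 86.23810301765548
railfoot [458.7  -1.7] long dir deg -175.47719057581082 200.86096113436537 103.41450157626733
plug [[641.  196.6]]
face [[641.3 198.5]]
spig [[465.7 335.1]]
pfoot [[465.7 338. ]]
box [ 430.5 -163.9] long dir deg -127.38904898277337 68.69228868969329 43.49300579355778
tin [[690.4  -2.9]]
top tube 79 [ 470.9 -330.1   82.8] [ 471.5 -329.8]
top flange 144 [ 468.5 -320.9   33.1] [ 481.4 -325.9]
top rib 430 [ 473.3 -326.5   21.6] [ 468.8 -325.4]
((467.91558837890625, -327.7776184082031), (138.0892333984375, 63.159122467041016), 3.24114727973938)
base ((465.71929931640625, -327.3698425292969), (212.12998962402344, 203.66981506347656), 66.1281967163086)
cop 31.22938920119454 ((618.609375, -171.9008331298828)
[... 343 characters left out ...]
 470.1 -329.7]
side flange 185 [ 467.1 -315.9   32.8] [ 470.2 -326.7]
side rib 455 [ 471.2 -319.7   21.6] [ 472.7 -326.4]
((472.6788330078125, -326.1782531738281), (64.14395141601562, 100.87503814697266), 89.28447723388672)
base ((468.9852294921875, -332.9056396484375), (201.63157653808594, 196.8173828125), 71.6912612915039)
cop 31.16692971748433 ((622.2852783203125, -170.6236114501953), (145.0937042236328, 86.7630386352539), 12.259721755981445)
rail 20.651653786851867 ((457.6863708496094, -1.2417984008789062), (194.040771484375, 100.07359313964844), 4.538679122924805)
side face 7467 [638.4 204.7  81.7] [641.7 200.2]
side seat 1320 [465.9 339.2  18.9] [467.5 337.5]
bench z 2.0275723780797534
```

```bash
cat > go.py <<'E'
import sys
from h import *
# usage: go.py x y z yawdeg -> remaining tool-frame shift (mm) after turn, and turn about tool z
from scipy.spatial.transform import Rotation as R
s=sense(); q=s['orientation']; M=R.from_quat([q[1],q[2],q[3],q[0]]).as_matrix()
yaw=np.arctan2(M[1,0],M[0,0])
x,y,z,t=map(float,sys.argv[1:5]); t=np.radians(t); d=np.array([x,y,z])-s['tcp_pos']
print('t',round(s['time'],2),'tcp',s['tcp_pos'].round(1),'yaw',round(np.degrees(yaw),2),'tilt',(M[:2,2]).round(4),'F',s['wrist_force'].round(1),'w',round(s['gripper_width']*85.4,1))
print('turn',round(yaw-t,4),'shift tx %.1f ty %.1f tz %.1f'%(d[0]*np.cos(t)+d[1]*np.sin(t),d[0]*np.sin(t)-d[1]*np.cos(t),-d[2]))
E
```

Call:
send_rows(
  increments=[
    [0,0,0,0,0,0.105],
    [0,0,0,0,0,0.105],
    [0,0,0,0,0,0.105],
    [0.033,-0.0226,0.01,0,0,0],
    [0.033,-0.0226,0.01,0,0,0],
    [0.033,-0.0226,0.01,0,0,0],
    [0.033,-0.0226,0.01,0,0,0],
    [0.033,-0.0226,0.01,0,0,0],
    [0.033,-0.0226,0.01,0,0,0],
    [0.033,-0.0226,0.01,0,0,0],
    [0.033,-0.0226,0.01,0,0,0],
  ],
  jaw=0.0854,
)

```text
time: 1.2
tcp_pos: [470.2, -329.1, 150.5]
orientation: [-0.0, 0.999, 0.039, -0.0]
wrist_force: [1.0, -0.9, 0.4]
gripper_width: 0.998
```

```bash
python3 go.py 469.5 -330 38 4.4; python3 - <<'E'
from h import *
p,d=snap('side','side1'); crop(p,'s1',340,500,100,250,4)
E
```

```text
t 1.2 tcp [ 470.2 -329.1  150.5] yaw 4.45 tilt [-0.0005  0.0003] F [ 1.  -0.9  0.4] w 85.2
turn 0.0009 shift tx -0.7 ty 0.9 tz 112.5
```

View pics/s1.png

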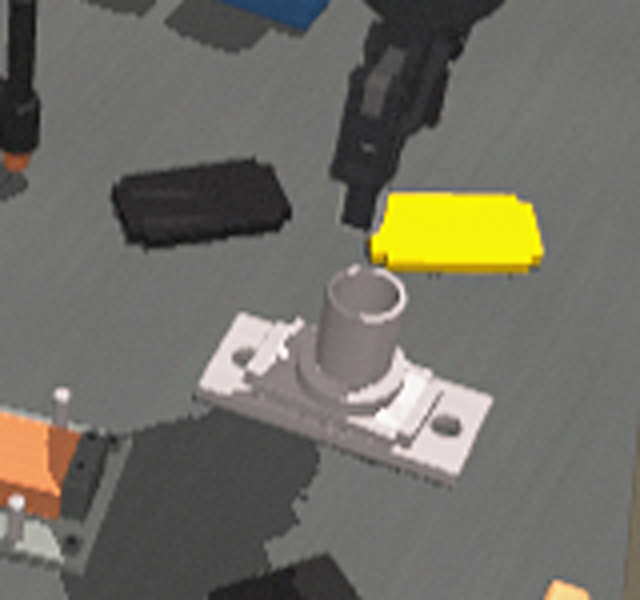

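The gripper is above the tube, with clear space around it. I'll descend and grip.

Call:
send_rows(
  increments=[
    [-0.0007,0.0009,0.025,0,0,0],
    [0,0,0.028,0,0,0],
    [0,0,0.025,0,0,0],
    [0,0,0.02,0,0,0],
    [0,0,0.013,0,0,0],
    [0,0,0,0,0,0],
  ],
)

```text
time: 1.85
tcp_pos: [467.2, -330.3, 38.2]
orientation: [-0.001, 0.999, 0.039, -0.002]
wrist_force: [0.6, 0.7, -0.5]
gripper_width: 1.001
```

Call:
send_rows(
  increments=[
    [0,0,0,0,0,0],
    [0,0,0,0,0,0],
    [0,0,0,0,0,0],
    [0,0,0,0,0,0],
    [0,0,0,0,0,0],
    [0,0,0,0,0,0],
    [0,0,0,0,0,0],
    [0,0,0,0,0,0],
  ],
  jaw=0.03,
)

```text
time: 2.65
tcp_pos: [469.4, -332.0, 41.9]
orientation: [0.001, 0.999, 0.039, 0.001]
wrist_force: [-0.8, 0.2, 5.9]
gripper_width: 0.491
```

```bash
python3 go.py 469.5 -330 38 4.4
```

```text
t 2.65 tcp [ 469.4 -332.    41.9] yaw 4.47 tilt [ 0.0019 -0.0016] F [-0.8  0.2  5.9] w 41.9
turn 0.0012 shift tx 0.3 ty -1.9 tz 3.9
```

Call:
send_rows(
  increments=[
    [0,0,-0.002,0,0,0],
    [0,0,-0.003,0,0,0],
    [0,0,-0.003,0,0,0],
    [0,0,0,0,0,0],
  ],
)

```text
time: 3.05
tcp_pos: [468.8, -331.6, 48.7]
orientation: [0.0, 0.999, 0.039, 0.0]
wrist_force: [0.5, -0.2, -2.4]
gripper_width: 0.488
```

```bash
python3 go.py 469.5 -330 38 4.4;python3 - <<'E'
from h import *
p,d=snap('side','side2'); crop(p,'s2',340,500,100,250,4)
E
```

```text
t 3.05 tcp [ 468.8 -331.6   48.7] yaw 4.46 tilt [ 0.0004 -0.0004] F [ 0.5 -0.2 -2.4] w 41.7
turn 0.001 shift tx 0.8 ty -1.6 tz 10.7
```

View pics/s2.png

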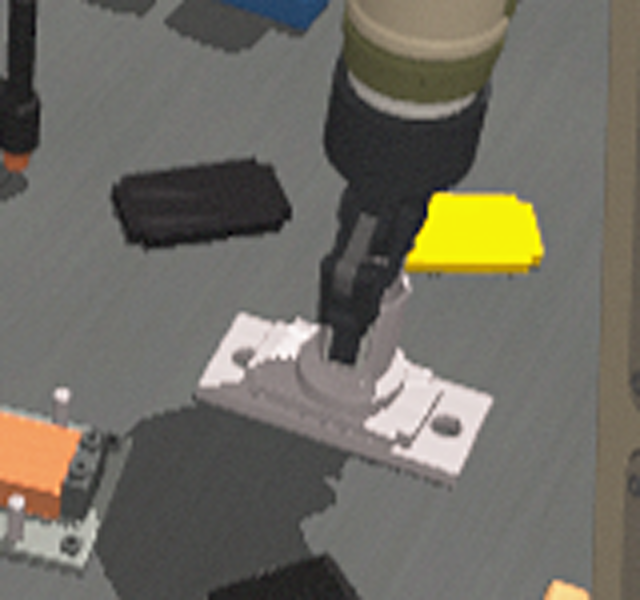

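The tube is gripped (41.8 mm) and lifted. I'll raise it and carry it to the purge stand.

Call:
send_rows(
  increments=[
    [0,0,-0.02,0,0,0],
    [0,0,-0.03,0,0,0],
    [0,0,-0.03,0,0,0],
    [0.0015,-0.02,-0.01,0,0,0],
    [0.0022,-0.03,0,0,0,0],
    [0.003,-0.04,0,0,0,0],
    [0.003,-0.04,0,0,0,0],
    [0.003,-0.04,0,0,0,0],
    [0.003,-0.04,0,0,0,0],
    [0.003,-0.04,0,0,0,0],
    [0.003,-0.04,0,0,0,0],
    [0.003,-0.04,0,0,0,0],
  ],
)

```text
time: 4.3
tcp_pos: [466.1, 1.9, 137.5]
orientation: [-0.0, 0.999, 0.039, -0.001]
wrist_force: [-0.3, 0.3, -1.5]
gripper_width: 0.492
```

Call:
send_rows(
  increments=[
    [0.003,-0.04,0,0,0,0],
    [0.003,-0.04,0,0,0,0],
    [0.003,-0.04,0,0,0,0],
    [0.003,-0.04,0,0,0,0],
    [0.003,-0.04,0,0,0,0],
    [0.003,-0.04,0,0,0,0],
    [0.003,-0.04,0,0,0,0],
    [0.0022,-0.03,0,0,0,0],
    [0.001,-0.016,0,0,0,0],
    [0,0,0,0,0,0],
    [0,0,0,0,0,0],
  ],
)

```text
time: 5.4
tcp_pos: [471.0, 217.9, 145.8]
orientation: [-0.043, 0.993, 0.114, -0.006]
wrist_force: [-0.3, -1.1, -1.5]
gripper_width: 0.49
```

```bash
python3 go.py 466.5 337.5 60 4.4; python3 - <<'E'
from h import *
p,d=snap('top','top3'); crop(p,'t3',110,310,170,320,4)
E
```

```text
t 5.4 tcp [471.  217.9 145.8] yaw 13.12 tilt [-0.0208  0.0832] F [-0.3 -1.1 -1.5] w 41.8
turn 0.1522 shift tx 4.7 ty -119.6 tz 85.8
```

View pics/t3.png

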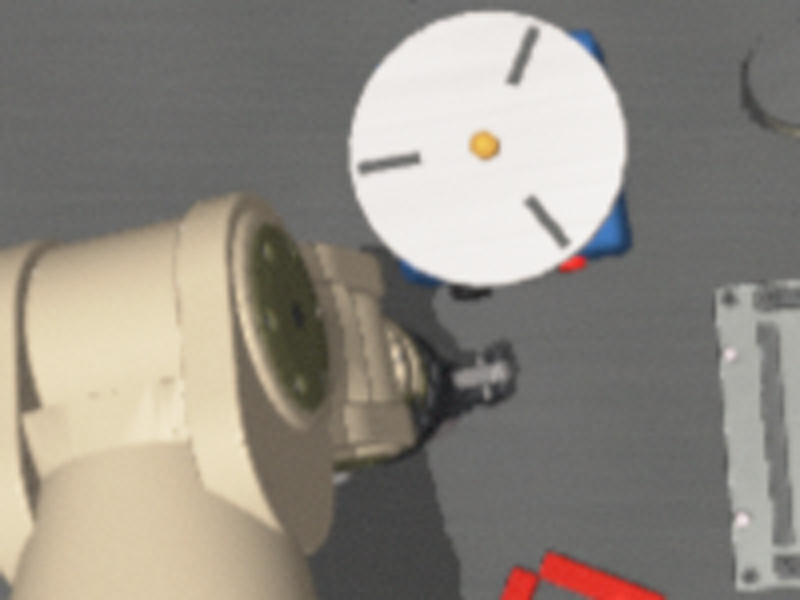

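The tool has tilted, which suggests a joint limit. I'll check the joints.

```bash
python3 - <<'E'
from h import *
s=sense(); print(s['joint_positions'].round(3), s['tcp_pos'],s['qvel'].round(3))
E
```

```text
[ 0.228  0.242 -0.268  1.063  0.086  3.141] [470.98744428 217.70000277 145.78100916] [-0.005 -0.003 -0.004 -0.001  0.001  0.002]
```

```bash
cat > rot.py <<'E'
import sys
from h import *
from scipy.spatial.transform import Rotation as R
s=sense(); q=s['orientation']; C=R.from_quat([q[1],q[2],q[3],q[0]])
t=np.radians(float(sys.argv[1])); G=R.from_matrix([[np.cos(t),np.sin(t),0],[np.sin(t),-np.cos(t),0],[0,0,-1]])
print('rotvec in tool',(C.inv()*G).as_rotvec().round(4),'tcp',s['tcp_pos'].round(1),'j',s['joint_positions'].round(3))
E
python3 rot.py 45; python3 rot.py 13
```

```text
rotvec in tool [-0.084  -0.0226 -0.5564] tcp [471.  217.7 145.8] j [ 0.228  0.242 -0.268  1.063  0.086  3.141]
rotvec in tool [-0.0858  0.0014  0.0018] tcp [471.  217.7 145.8] j [ 0.228  0.242 -0.268  1.063  0.086  3.141]
```

Call:
send_rows(
  increments=[
    [0,0,0,-0.014,-0.0038,-0.0927],
    [0,0,0,-0.014,-0.0038,-0.0927],
    [0,0,0,-0.014,-0.0038,-0.0927],
    [0,0,0,-0.014,-0.0038,-0.0927],
    [0,0,0,-0.014,-0.0038,-0.0927],
    [0,0,0,-0.014,-0.0038,-0.0927],
    [0,0,0,0,0,0],
  ],
)

```text
time: 6.15
tcp_pos: [470.8, 217.8, 145.8]
orientation: [-0.0, 0.924, 0.383, -0.0]
wrist_force: [0.6, 0.8, -1.6]
gripper_width: 0.489
```

```bash
python3 rot.py 45; python3 go.py 466.5 337.5 60 45
```

```text
rotvec in tool [-0.0001  0.      0.0003] tcp [470.8 217.8 145.8] j [ 0.278  0.248 -0.257  1.066  0.     2.634]
t 6.15 tcp [470.8 217.8 145.8] yaw 45.02 tilt [-0.0001  0.0001] F [ 0.6  0.8 -1.6] w 41.8
turn 0.0003 shift tx 81.5 ty -87.7 tz 85.8
```

Call:
send_rows(
  increments=[
    [0.0204,-0.0219,0,0,0,0],
    [0.0204,-0.0219,0,0,0,0],
    [0.0204,-0.0219,0,0,0,0],
    [0.0204,-0.0219,0.01,0,0,0],
    [0,0,0.02,0,0,0],
    [0,0,0.025,0,0,0],
    [0,0,0.02,0,0,0],
    [0,0,0.01,0,0,0],
    [0,0,0,0,0,0],
    [0,0,0,0,0,0],
  ],
)

```text
time: 7.15
tcp_pos: [467.2, 337.8, 61.5]
orientation: [-0.0, 0.924, 0.382, 0.0]
wrist_force: [-0.2, -0.7, -1.0]
gripper_width: 0.492
```

```bash
python3 go.py 466.5 337.5 30 45;python3 - <<'E'
from h import *
p,d=snap('side','side4'); crop(p,'s4',180,340,345,480,4)
E
```

```text
t 7.15 tcp [467.2 337.8  61.5] yaw 44.96 tilt [0.0005 0.0007] F [-0.2 -0.7 -1. ] w 42.0
turn -0.0007 shift tx -0.7 ty -0.3 tz 31.5
```

View pics/s4.png

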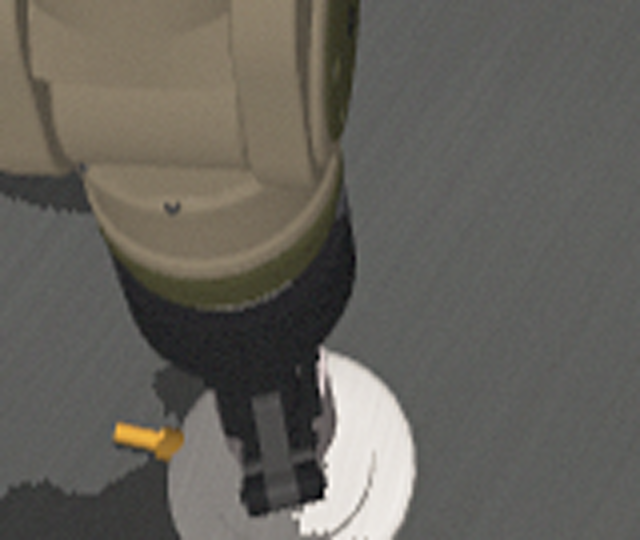

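The tube is over the stand. I'll lower it gently.

Call:
send_rows(
  increments=[
    [-0.0007,-0.0003,0.01,0,0,0],
    [0,0,0.01,0,0,0],
    [0,0,0.006,0,0,0],
    [0,0,0.003,0,0,0],
    [0,0,0.001,0,0,0],
    [0,0,0,0,0,0],
    [0,0,0,0,0,0],
  ],
)

```text
time: 7.9
tcp_pos: [466.3, 337.7, 31.1]
orientation: [-0.0, 0.924, 0.383, 0.0]
wrist_force: [-0.3, -0.1, -2.3]
gripper_width: 0.492
```

```bash
python3 go.py 466.5 337.5 28 45
```

```text
t 7.9 tcp [466.3 337.7  31.1] yaw 45.03 tilt [0.0004 0.0006] F [-0.3 -0.1 -2.3] w 42.0
turn 0.0005 shift tx 0.0 ty 0.3 tz 3.1
```

Call:
send_rows(
  increments=[
    [0,0,0.001,0,0,0],
    [0,0,0.001,0,0,0],
    [0,0,0,0,0,0],
  ],
)

```text
time: 8.2
tcp_pos: [466.0, 337.6, 28.9]
orientation: [-0.0, 0.924, 0.383, 0.0]
wrist_force: [0.2, 0.2, -0.9]
gripper_width: 0.489
```

```bash
python3 go.py 466.5 337.5 28 45
```

```text
t 8.2 tcp [466.  337.6  28.9] yaw 45.03 tilt [0.     0.0003] F [ 0.2  0.2 -0.9] w 41.7
turn 0.0006 shift tx 0.3 ty 0.4 tz 0.9
```

Call:
send_rows(
  increments=[
    [0,0,0.0007,0,0,0],
    [0,0,0.0005,0,0,0],
    [0,0,0,0,0,0],
  ],
)

```text
time: 8.5
tcp_pos: [466.1, 337.6, 28.0]
orientation: [-0.0, 0.924, 0.383, 0.0]
wrist_force: [-0.9, 0.0, 1.5]
gripper_width: 0.488
```

Call:
send_rows(
  increments=[
    [0,0,0.0007,0,0,0],
    [0,0,0,0,0,0],
  ],
)

```text
time: 8.7
tcp_pos: [466.1, 337.6, 27.9]
orientation: [-0.0, 0.924, 0.383, 0.0]
wrist_force: [-2.9, -1.3, 6.6]
gripper_width: 0.49
```

```bash
python3 go.py 466.5 337.5 28 45
```

```text
t 8.7 tcp [466.1 337.6  27.9] yaw 45.03 tilt [0.0005 0.0005] F [-2.9 -1.3  6.6] w 41.9
turn 0.0006 shift tx 0.2 ty 0.4 tz -0.1
```

The tube is seated at the expected height, with 6.6 N of contact. I'll release, lift and go back to the stack.

Call:
send_rows(
  increments=[
    [0,0,0,0,0,0],
    [0,0,0,0,0,0],
    [0,0,0,0,0,0],
    [0,0,0,0,0,0],
    [0,0,-0.01,0,0,0],
    [0,0,-0.02,0,0,0],
    [0,0,-0.03,0,0,0],
    [0,0,-0.03,0,0,0],
    [0,0,-0.03,0,0,0],
  ],
  jaw=0.07,
)

```text
time: 9.6
tcp_pos: [466.0, 337.5, 148.9]
orientation: [-0.0, 0.924, 0.383, 0.0]
wrist_force: [0.0, 0.2, 0.3]
gripper_width: 0.819
```

Call:
send_rows(
  increments=[
    [-0.015,0.015,0,0,0,0],
    [-0.025,0.025,0,0,0,0],
    [-0.03,0.03,0,0,0,0],
    [-0.03,0.03,0,0,0,0],
    [-0.03,0.03,0,0,0,0],
    [-0.03,0.03,0,0,0,0],
    [-0.03,0.03,0,0,0,0],
    [-0.03,0.03,0,0,0,0],
    [-0.03,0.03,0,0,0,0],
    [-0.03,0.03,0,0,0,0],
    [-0.03,0.03,0,0,0,0],
  ],
)

```text
time: 10.7
tcp_pos: [466.2, -102.6, 147.8]
orientation: [0.0, 0.924, 0.383, 0.001]
wrist_force: [1.2, -0.8, -0.3]
gripper_width: 0.822
```

```bash
python3 go.py 469.5 -330 150 45; python3 - <<'E'
from h import *
p,d=snap('side','side5'); q,d2=snap('top','top5')
a=cv2.resize(p[330:480,180:340],None,fx=2.5,fy=2.5,interpolation=2); b=cv2.resize(p[130:230,380:480],None,fx=4,fy=4,interpolation=2); c=cv2.resize(q[235:310,400:475],None,fx=400/75,fy=400/75,interpolation=2)
H=400; cv2.imwrite('pics/m5.png',np.hstack([cv2.copyMakeBorder(x,0,H-x.shape[0],0,0,0) for x in(b,c)])[:,:,::-1]); cv2.imwrite('pics/m5a.png',a[:,:,::-1])
E
```

```text
t 10.7 tcp [ 466.2 -102.6  147.8] yaw 45.03 tilt [ 0.0013 -0.0001] F [ 1.2 -0.8 -0.3] w 70.2
turn 0.0005 shift tx -158.4 ty 163.1 tz -2.2
```

View pics/m5.png

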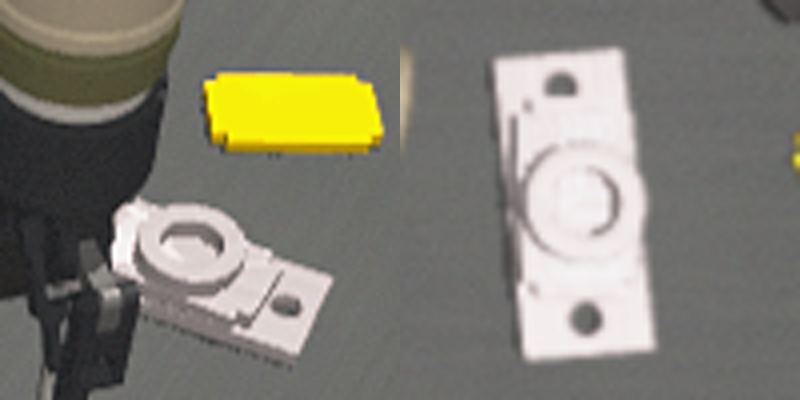

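View pics/m5a.png

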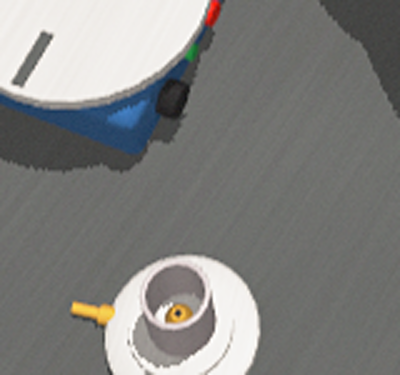

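Tube stands upright around the spigot. In the right-hand crop the ring's centre is at about (585,202), which is full-frame (434.7,272.9).

```bash
python3 - <<'E'
from h import *
np.set_printoptions(precision=1,suppress=True)
print(atz('top',434.3,272.5,33))
for n in('top','side'):
    p,d=load(n+'5'); C=cloud(n,d)
    m=(np.hypot(C[...,0]-469,C[...,1]+330)<45)&(C[...,2]>30)&(C[...,2]<40); q=C[m]
    print(n,len(q),q.mean(0),(q.max(0)+q.min(0))/2,q.min(0),q.max(0)); print(cv2.minEnclosingCircle(q[:,:2].astype(np.float32)))
E
python3 go.py 469.5 -329 90 45
```

```text
[ 469.3 -329.9   33. ]
top 267 [ 470.7 -328.9   34.1] [ 470.7 -328.6   34.9] [ 441.7 -358.3   30. ] [ 499.6 -299.    39.8]
((470.9259948730469, -328.97076416015625), 30.161550521850586)
side 313 [ 470.  -327.3   33.7] [ 470.  -329.5   34.8] [ 440.  -361.7   30. ] [ 500.  -297.3   39.5]
((471.38153076171875, -329.47021484375), 32.52400588989258)
t 10.8 tcp [ 467.  -105.6  147.8] yaw 44.66 tilt [ 0.0022 -0.002 ] F [-0.1  0.3  1.1] w 69.7
turn -0.0059 shift tx -156.2 ty 159.7 tz 57.8
```

Call:
send_rows(
  increments=[
    [-0.025,0.025,0,0,0,0],
    [-0.033,0.034,0.01,0,0,0],
    [-0.033,0.034,0.01,0,0,0],
    [-0.033,0.034,0.01,0,0,0],
    [-0.032,0.0336,0.01,0,0,0],
    [0,0,0.018,0,0,0],
    [0,0,0,0,0,0],
    [0,0,0,0,0,0],
  ],
  jaw=0.08,
)

```text
time: 11.6
tcp_pos: [469.3, -323.5, 88.9]
orientation: [-0.001, 0.924, 0.383, -0.0]
wrist_force: [-0.4, 0.4, 0.3]
gripper_width: 0.939
```

```bash
python3 go.py 470.3 -329.5 17 45
```

```text
t 11.6 tcp [ 469.3 -323.5   88.9] yaw 45.07 tilt [-0.0011  0.0018] F [-0.4  0.4  0.3] w 80.2
turn 0.0012 shift tx -3.6 ty 5.0 tz 71.9
```

Call:
send_rows(
  increments=[
    [-0.0036,0.005,0.01,0,0,0],
    [0,0,0.02,0,0,0],
    [0,0,0.02,0,0,0],
    [0,0,0.012,0,0,0],
    [0,0,0.007,0,0,0],
    [0,0,0,0,0,0],
    [0,0,0,0,0,0],
  ],
)

```text
time: 12.3
tcp_pos: [471.1, -330.9, 20.4]
orientation: [0.0, 0.924, 0.383, 0.0]
wrist_force: [1.2, -0.6, 0.7]
gripper_width: 0.938
```

```bash
python3 go.py 470.3 -329.5 17 45
```

```text
t 12.3 tcp [ 471.1 -330.9   20.4] yaw 45.05 tilt [ 0.0007 -0.0003] F [ 1.2 -0.6  0.7] w 80.1
turn 0.0009 shift tx 0.4 ty -1.6 tz 3.4
```

Call:
send_rows(
  increments=[
    [0.0004,-0.001,0.0025,0,0,0],
    [0,0,0,0,0,0],
  ],
)

```text
time: 12.5
tcp_pos: [470.4, -329.9, 17.7]
orientation: [0.0, 0.924, 0.383, 0.0]
wrist_force: [-0.0, -0.3, -0.0]
gripper_width: 0.936
```

Call:
send_rows(
  increments=[
    [0,0,0,0,0,0],
    [0,0,0,0,0,0],
    [0,0,0,0,0,0],
    [0,0,0,0,0,0],
    [0,0,0,0,0,0],
    [0,0,0,0,0,0],
  ],
  jaw=0.045,
)

```text
time: 13.1
tcp_pos: [470.5, -330.0, 18.2]
orientation: [0.0, 0.924, 0.383, 0.0]
wrist_force: [-1.6, 1.5, 5.2]
gripper_width: 0.664
```

```bash
python3 go.py 470.3 -329.5 17 45
```

```text
t 13.1 tcp [ 470.5 -330.    18.2] yaw 45.03 tilt [ 0.0008 -0.0003] F [-1.6  1.5  5.2] w 56.7
turn 0.0005 shift tx 0.3 ty -0.5 tz 1.2
```

Call:
send_rows(
  increments=[
    [0,0,-0.002,0,0,0],
    [0,0,-0.004,0,0,0],
    [0,0,-0.006,0,0,0],
    [0,0,-0.006,0,0,0],
    [0,0,0,0,0,0],
  ],
)

```text
time: 13.6
tcp_pos: [470.9, -330.4, 36.5]
orientation: [0.001, 0.924, 0.383, 0.0]
wrist_force: [-0.9, -0.5, -1.9]
gripper_width: 0.659
```

```bash
python3 go.py 641.7 199.5 150 45; python3 - <<'E'
from h import *
p,d=snap('side','side6'); crop(p,'s6',360,480,120,230,5)
E
```

```text
t 13.6 tcp [ 470.9 -330.4   36.5] yaw 45.03 tilt [ 0.0014 -0.001 ] F [-0.9 -0.5 -1.9] w 56.3
turn 0.0006 shift tx 495.5 ty -253.9 tz -113.5
```

View pics/s6.png

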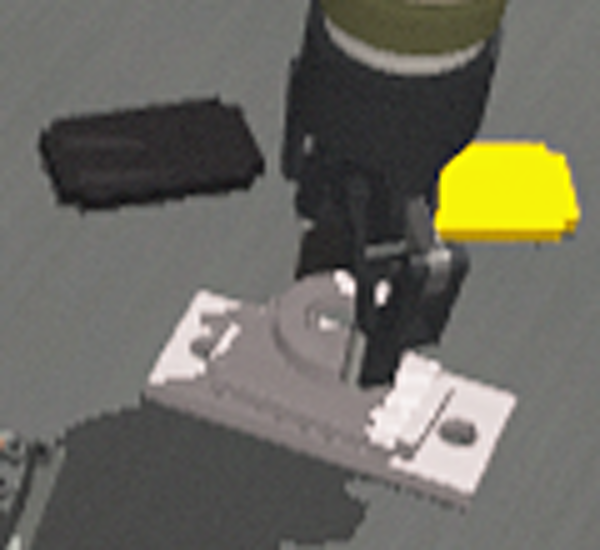

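```bash
python3 - <<'E'
from h import *
np.set_printoptions(precision=3,suppress=True)
for n in('side','top'):
    if n=='side': p,d=load('side6')
    else: p,d=snap('top','top6')
    C=cloud(n,d)
    r=np.hypot(C[...,0]-470.5,C[...,1]+330)
    m=(r<31)&(r>15)&(C[...,2]>42)&(C[...,2]<62)&(d>0)
    # exclude along jaw axis (dir -45deg)
    a=(C[...,0]-470.5)*.707-(C[...,1]+330)*.707
    m&=abs(a)<22
    q=C[m]; print(n,len(q))
    if len(q)>10:
        A=np.c_[q[:,:2]-[470.5,-330],np.ones(len(q))]; s,*_=np.linalg.lstsq(A,q[:,2],rcond=None); print(s,np.std(q[:,2]-A@s))
E
```

```text
side 182
[ 0.066 -0.009 49.472] 3.2984035271235728
top 69
[-0.092 -0.255 57.514] 2.969559218535909
```

The side depth shows the ring hanging level. I'll lift it and carry it to the turntable.

Call:
send_rows(
  increments=[
    [0,0,-0.02,0,0,0],
    [0,0,-0.03,0,0,0],
    [0,0,-0.03,0,0,0],
    [0.018,-0.009,-0.02,0,0,0],
    [0.028,-0.014,-0.014,0,0,0],
    [0.035,-0.018,0,0,0,0],
    [0.035,-0.018,0,0,0,0],
    [0.035,-0.018,0,0,0,0],
    [0.035,-0.018,0,0,0,0],
    [0.035,-0.018,0,0,0,0],
    [0.035,-0.018,0,0,0,0],
    [0.035,-0.018,0,0,0,0],
  ],
)

```text
time: 14.9
tcp_pos: [570.5, -17.0, 149.2]
orientation: [-0.0, 0.924, 0.383, -0.0]
wrist_force: [1.2, 0.2, -2.7]
gripper_width: 0.663
```

Call:
send_rows(
  increments=[
    [0.035,-0.018,0,0,0,0],
    [0.035,-0.018,0,0,0,0],
    [0.035,-0.018,0,0,0,0],
    [0.035,-0.018,0,0,0,0],
    [0.03,-0.016,0,0,0,0],
    [0.02,-0.01,0,0,0,0],
    [0,0,0,0,0,0],
    [0,0,0,0,0,0],
  ],
)

```text
time: 15.7
tcp_pos: [634.9, 185.4, 148.7]
orientation: [-0.0, 0.924, 0.383, -0.001]
wrist_force: [-0.8, -0.5, -1.7]
gripper_width: 0.66
```

```bash
python3 go.py 641.7 199.5 112 45
```

```text
t 15.7 tcp [634.9 185.4 148.7] yaw 45.1 tilt [-0.0013 -0.0003] F [-0.8 -0.5 -1.7] w 56.4
turn 0.0017 shift tx 14.8 ty -5.1 tz 36.7
```

Call:
send_rows(
  increments=[
    [0.01,-0.0035,0.01,0,0,0],
    [0.0045,-0.0013,0.012,0,0,0],
    [0,0,0.01,0,0,0],
    [0,0,0,0,0,0],
    [0,0,0,0,0,0],
  ],
)

```text
time: 16.2
tcp_pos: [641.6, 198.2, 116.6]
orientation: [-0.0, 0.924, 0.383, -0.001]
wrist_force: [0.5, 0.5, -2.4]
gripper_width: 0.663
```

```bash
python3 go.py 641.5 199 79 45;python3 - <<'E'
from h import *
p,d=snap('side','side7'); crop(p,'s7',140,290,240,390,4)
E
```

```text
t 16.2 tcp [641.6 198.2 116.6] yaw 45.0 tilt [-0.0017 -0.0001] F [ 0.5  0.5 -2.4] w 56.7
turn 0.0001 shift tx 0.5 ty -0.6 tz 37.6
```

View pics/s7.png

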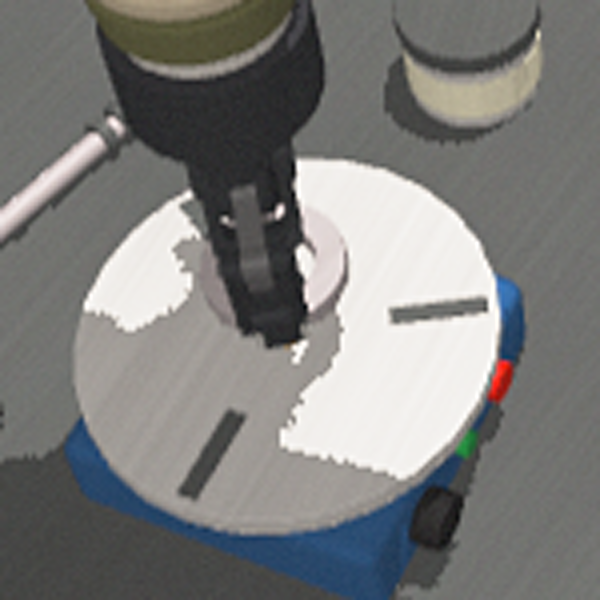

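The ring is level and centred over the plug. Lowering now.

Call:
send_rows(
  increments=[
    [0.0005,-0.0006,0.01,0,0,0],
    [0,0,0.01,0,0,0],
    [0,0,0.008,0,0,0],
    [0,0,0.004,0,0,0],
    [0,0,0.002,0,0,0],
    [0,0,0,0,0,0],
    [0,0,0,0,0,0],
  ],
)

```text
time: 16.95
tcp_pos: [642.4, 199.6, 83.8]
orientation: [-0.0, 0.924, 0.383, 0.0]
wrist_force: [-1.2, 0.9, -2.3]
gripper_width: 0.657
```

Call:
send_rows(
  increments=[
    [0,0,0.001,0,0,0],
    [0,0,0.001,0,0,0],
    [0,0,0,0,0,0],
  ],
)

```text
time: 17.25
tcp_pos: [642.2, 199.5, 81.5]
orientation: [-0.0, 0.924, 0.383, 0.0]
wrist_force: [-0.4, 0.3, -2.1]
gripper_width: 0.665
```

```bash
python3 go.py 641.5 199 78 45
```

```text
t 17.25 tcp [642.2 199.5  81.5] yaw 45.03 tilt [0.0001 0.0003] F [-0.4  0.3 -2.1] w 56.8
turn 0.0006 shift tx -0.8 ty -0.1 tz 3.5
```

Call:
send_rows(
  increments=[
    [0,0,0.001,0,0,0],
    [0,0,0.001,0,0,0],
    [0,0,0.0005,0,0,0],
    [0,0,0,0,0,0],
  ],
)

```text
time: 17.65
tcp_pos: [642.1, 199.5, 78.8]
orientation: [-0.0, 0.924, 0.383, -0.0]
wrist_force: [0.1, 0.2, -2.7]
gripper_width: 0.664
```

Call:
send_rows(
  increments=[
    [0,0,0.0007,0,0,0],
    [0,0,0,0,0,0],
  ],
)

```text
time: 17.85
tcp_pos: [642.2, 199.5, 78.3]
orientation: [-0.0, 0.924, 0.383, 0.0]
wrist_force: [0.3, -0.6, -2.6]
gripper_width: 0.663
```

Call:
send_rows(
  increments=[
    [0,0,0.0005,0,0,0],
    [0,0,0,0,0,0],
  ],
)

```text
time: 18.05
tcp_pos: [642.3, 199.5, 78.3]
orientation: [-0.0, 0.924, 0.383, 0.0]
wrist_force: [-1.1, -0.0, 2.3]
gripper_width: 0.66
```

The ring is seated. I'll release and return.

Call:
send_rows(
  increments=[
    [0,0,0.0004,0,0,0],
    [0,0,0,0,0,0],
    [0,0,0,0,0,0],
    [0,0,0,0,0,0],
    [0,0,-0.01,0,0,0],
    [0,0,-0.02,0,0,0],
    [0,0,-0.03,0,0,0],
    [-0.018,0.009,-0.01,0,0,0],
    [-0.035,0.018,0,0,0,0],
    [-0.035,0.018,0,0,0,0],
    [-0.035,0.018,0,0,0,0],
    [-0.035,0.018,0,0,0,0],
  ],
  jaw=0.073,
)

```text
time: 19.25
tcp_pos: [586.5, 28.3, 147.4]
orientation: [0.0, 0.924, 0.383, 0.0]
wrist_force: [0.0, -0.5, 0.5]
gripper_width: 0.855
```

Call:
send_rows(
  increments=[
    [-0.035,0.018,0,0,0,0],
    [-0.035,0.018,0,0,0,0],
    [-0.035,0.018,0,0,0,0],
    [-0.035,0.018,0,0,0,0],
    [-0.02,0.01,0,0,0,0],
    [0,0,0,0,0,0.118],
    [0,0,0,0,0,0.118],
    [0,0,0,0,0,0.118],
    [0,0,0,0,0,0.118],
    [0,0,0,0,0,0.118],
    [0,0,0,0,0,0.118],
  ],
)

```text
time: 20.35
tcp_pos: [531.8, -141.4, 147.3]
orientation: [-0.0, 0.999, 0.036, -0.0]
wrist_force: [-0.1, 0.2, 0.2]
gripper_width: 0.855
```

```bash
python3 go.py 470 -329 60 4.4;python3 - <<'E'
from h import *
p,d=snap('side','side8'); q,d2=snap('top','top8')
b=cv2.resize(q[170:245,195:270],None,fx=400/75,fy=400/75,interpolation=2); c=cv2.resize(q[235:310,400:475],None,fx=400/75,fy=400/75,interpolation=2)
cv2.imwrite('pics/m8.png',np.hstack([b,c])[:,:,::-1])
E
```

```text
t 20.35 tcp [ 531.8 -141.4  147.3] yaw 4.14 tilt [-0.0002  0.0001] F [-0.1  0.2  0.2] w 73.0
turn -0.0045 shift tx -76.0 ty 182.3 tz 87.3
```

View pics/m8.png

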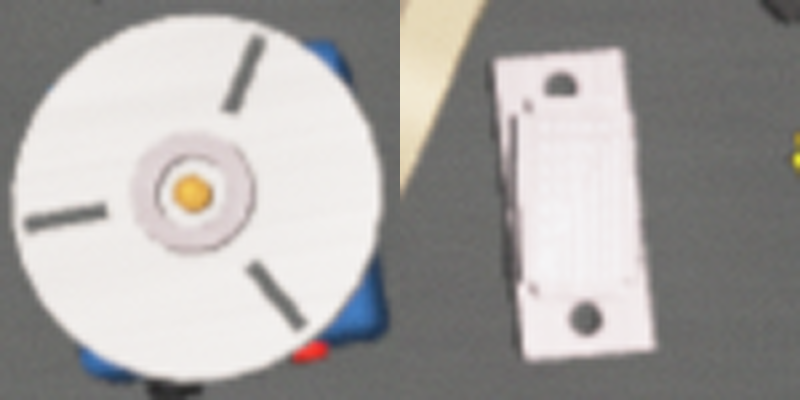

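The ring lies around the plug. The rib shows notch marks at crop (528,103) and (533,290), so it is turned about 3-4° relative to the base. I'll measure that with depth.

```bash
python3 - <<'E'
from h import *
np.set_printoptions(precision=1,suppress=True)
for n in('top','side'):
    p,d=load(n+'8'); C=cloud(n,d)
    m=((abs(C[...,0]-469)<70)&(abs(C[...,1]+329)<40)&(C[...,2]>17)&(C[...,2]<28)&(d>0))
    m=cv2.morphologyEx(m.astype(np.uint8),cv2.MORPH_OPEN,np.ones((3,3)))>0
    q=C[m]; print(n,len(q),q.mean(0),cv2.minAreaRect(q[:,:2].astype(np.float32)))
    # side edges: per x bin extreme y
    xs=[];lo=[];hi=[]
    for x in range(435,506,5):
        s=q[abs(q[:,0]-x)<2.5]
        if len(s)>3: xs.append(x);lo.append(s[:,1].min());hi.append(s[:,1].max())
    print('x',(q[:,0].min(),q[:,0].max()));print('lo',np.polyfit(np.array(xs)-470,lo,1),'hi',np.polyfit(np.array(xs)-470,hi,1))
s=5.3333
for a,b in [(528-400,103),(533-400,290),(512-400,115),(519-400,282)]: print(atz('top',400+(a+.5)/s-.5,235+(b+.5)/s-.5,20))
for a,b in [(92,60),(123,360),(223,48),(255,350)]: print('base',atz('top',400+(a+.5)/s-.5,235+(b+.5)/s-.5,10))
E
```

```text
top 785 [ 472.5 -327.2   22.3] ((472.4856262207031, -327.4078674316406), (57.202186584472656, 99.11892700195312), 88.3447494506836)
x (np.float64(423.3242309691931), np.float64(521.8021680112221))
lo [  -0.  -355.4] hi [  -0.  -299.5]
side 847 [ 472.1 -325.3   22. ] ((472.6586608886719, -327.06475830078125), (100.41150665283203, 63.19524002075195), 0.2717251181602478)
x (np.float64(422.38878381957966), np.float64(522.9492275689753))
lo [   0. -356.] hi [   0.  -297.2]
[ 519.4 -305.6   20. ]
[ 426.2 -305.5   20. ]
[ 513.4 -297.5   20. ]
[ 430.2 -298.7   20. ]
base [ 542.1 -290.    10. ]
base [ 391.4 -301.5   10. ]
base [ 547.7 -356.2   10. ]
base [ 396.1 -367.3   10. ]
```

Call:
send_rows(
  increments=[
    [0,0,0,0,0,0.072],
    [-0.0099,0.031,0,0,0,0],
    [-0.0099,0.031,0.01,0,0,0],
    [-0.0099,0.031,0.02,0,0,0],
    [-0.0099,0.031,0.02,0,0,0],
    [-0.0099,0.031,0.02,0,0,0],
    [-0.0099,0.031,0.02,0,0,0],
    [0,0,0.01,0,0,0],
    [0,0,0,0,0,0],
    [0,0,0,0,0,0],
  ],
)

```text
time: 21.45
tcp_pos: [474.2, -326.4, 47.4]
orientation: [-0.0, 1.0, 0.004, -0.0]
wrist_force: [-0.1, 0.0, 0.1]
gripper_width: 0.852
```

```bash
python3 go.py 472.5 -327.5 9 0
```

```text
t 21.45 tcp [ 474.2 -326.4   47.4] yaw 0.42 tilt [-0.0004  0.001 ] F [-0.1  0.   0.1] w 72.8
turn 0.0074 shift tx -1.7 ty 1.1 tz 38.4
```

Call:
send_rows(
  increments=[
    [-0.0017,0.0011,0.01,0,0,0.0074],
    [0,0,0.012,0,0,0],
    [0,0,0.008,0,0,0],
    [0,0,0.004,0,0,0],
    [0,0,0.002,0,0,0],
    [0,0,0,0,0,0],
    [0,0,0,0,0,0],
  ],
)

```text
time: 22.15
tcp_pos: [473.0, -328.3, 11.4]
orientation: [0.0, 1.0, -0.001, 0.0]
wrist_force: [0.1, 0.3, 0.3]
gripper_width: 0.853
```

```bash
python3 go.py 472.5 -327.5 8.5 0
```

```text
t 22.15 tcp [ 473.  -328.3   11.4] yaw -0.08 tilt [ 0.0004 -0.    ] F [0.1 0.3 0.3] w 72.8
turn -0.0014 shift tx -0.5 ty -0.8 tz 2.9
```

Call:
send_rows(
  increments=[
    [-0.0005,-0.0008,0.0025,0,0,0],
    [0,0,0,0,0,0],
  ],
)

```text
time: 22.35
tcp_pos: [472.2, -327.2, 8.6]
orientation: [-0.0, 1.0, -0.001, -0.0]
wrist_force: [-0.1, -0.1, -0.5]
gripper_width: 0.858
```

Call:
send_rows(
  increments=[
    [0,0,0,0,0,0],
    [0,0,0,0,0,0],
    [0,0,0,0,0,0],
    [0,0,0,0,0,0],
    [0,0,0,0,0,0],
    [0,0,0,0,0,0],
  ],
  jaw=0.045,
)

```text
time: 22.95
tcp_pos: [472.3, -327.6, 9.4]
orientation: [0.0, 1.0, -0.001, 0.0]
wrist_force: [-1.8, 0.9, 5.2]
gripper_width: 0.653
```

Call:
send_rows(
  increments=[
    [0,0,-0.002,0,0,0],
    [0,0,-0.004,0,0,0],
    [0,0,-0.006,0,0,0],
    [0,0,-0.008,0,0,0],
    [0,0,-0.01,0,0,0],
    [0,0,0,0,0,0],
  ],
)

```text
time: 23.55
tcp_pos: [473.4, -328.3, 40.7]
orientation: [0.001, 1.0, -0.001, 0.001]
wrist_force: [1.1, -0.2, -4.1]
gripper_width: 0.652
```

```bash
python3 go.py 622 -176 70 11.7; python3 - <<'E'
from h import *
p,d=snap('side','side9'); crop(p,'s9',360,500,110,230,5)
C=cloud('side',d); m=(abs(C[...,0]-472)<52)&(abs(C[...,0]-472)>16)&(abs(C[...,1]+327)<35)&(C[...,2]>35)&(C[...,2]<65)&(d>0); q=C[m]
A=np.c_[q[:,:2]-[472,-327],np.ones(len(q))]; s,*_=np.linalg.lstsq(A,q[:,2],rcond=None); print(len(q),s,np.std(q[:,2]-A@s),q.min(0),q.max(0))
E
```

```text
t 23.55 tcp [ 473.4 -328.3   40.7] yaw -0.08 tilt [ 0.0025 -0.0019] F [ 1.1 -0.2 -4.1] w 55.6
turn -0.2056 shift tx 176.4 ty -119.0 tz -29.3
517 [ 7.87504876e-03 -4.44763290e-02  5.26075234e+01] 2.5636416864040195 [ 423.32443914 -358.87625123   43.08605569] [ 523.84195419 -295.77071344   59.25389864]
```

View pics/s9.png

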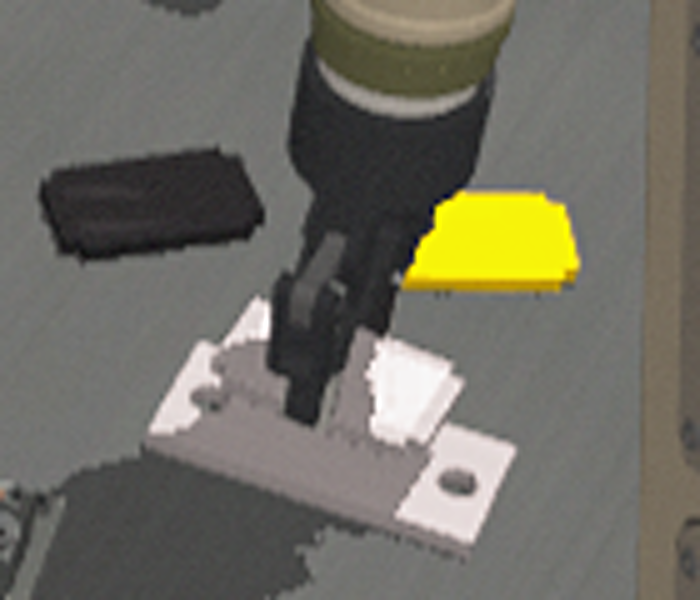

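The rib is held level at 40.7 mm and the base stayed put. Carrying it to the chill block.

Call:
send_rows(
  increments=[
    [0,0,-0.02,0,0,0],
    [0,0,-0.02,0,0,-0.1028],
    [0,0,-0.01,0,0,-0.1028],
    [0.018,-0.012,0,0,0,0],
    [0.03,-0.02,0,0,0,0],
    [0.03,-0.02,0,0,0,0],
    [0.03,-0.02,0,0,0,0],
    [0.03,-0.02,0,0,0,0],
    [0.025,-0.017,0,0,0,0],
    [0.0134,-0.01,0,0,0,0],
    [0,0,0,0,0,0],
    [0,0,0,0,0,0],
  ],
)

```text
time: 24.8
tcp_pos: [620.3, -175.0, 88.3]
orientation: [-0.0, 0.995, 0.102, -0.001]
wrist_force: [0.2, -0.1, -4.7]
gripper_width: 0.656
```

```bash
python3 go.py 622 -176 50 11.7; python3 - <<'E'
from h import *
np.set_printoptions(precision=1,suppress=True)
# refined chill centre from first pictures: copper pixels by colour
for n in('top','side'):
    p,d=load(n+'0'); h=cv2.cvtColor(p,cv2.COLOR_RGB2HSV)
    C=cloud(n,d); m=(h[...,0]<15)&(h[...,1]>110)&(h[...,2]>150)&(abs(C[...,0]-622)<80)&(abs(C[...,1]+176)<60)&(C[...,2]>26)
    vv,uu=np.where(m); P=np.array([atz(n,u,v,30 if n=='side' else 30)[:2] for u,v in zip(uu,vv)],np.float32); print(n,len(P),P.mean(0),cv2.minAreaRect(P))
E
```

```text
t 24.8 tcp [ 620.3 -175.    88.3] yaw 11.72 tilt [-0.0014  0.0001] F [ 0.2 -0.1 -4.7] w 56.0
turn 0.0004 shift tx 1.4 ty 1.3 tz 38.3
top 418 [ 639.3 -170. ] ((622.38330078125, -173.76614379882812), (116.92560577392578, 45.62569808959961), 11.365180969238281)
side 879 [ 622.5 -173.4] ((623.1285400390625, -173.829833984375), (114.73921203613281, 48.25278091430664), 11.838235855102539)
```

Call:
send_rows(
  increments=[
    [0.0015,0,0.01,0,0,0],
    [0.0009,0,0.015,0,0,0],
    [0,0,0.012,0,0,0],
    [0,0,0.006,0,0,0],
    [0,0,0,0,0,0],
    [0,0,0,0,0,0],
  ],
)

```text
time: 25.4
tcp_pos: [623.1, -174.9, 45.8]
orientation: [-0.0, 0.995, 0.102, 0.0]
wrist_force: [-0.4, -0.9, -4.2]
gripper_width: 0.648
```

```bash
python3 go.py 622.6 -174.5 30 11.6; python3 - <<'E'
from h import *
p,d=snap('side','side10'); crop(p,'s10',280,390,170,255,7)
E
```

```text
t 25.4 tcp [ 623.1 -174.9   45.8] yaw 11.67 tilt [0.     0.0003] F [-0.4 -0.9 -4.2] w 55.3
turn 0.0012 shift tx -0.5 ty -0.5 tz 15.8
```

View pics/s10.png

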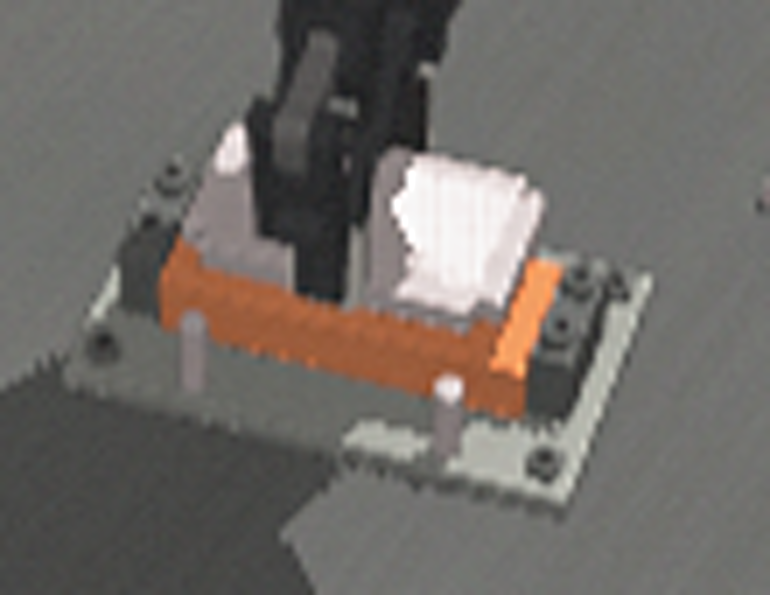

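The rib is above and aligned with the copper. Lowering it.

Call:
send_rows(
  increments=[
    [-0.0005,-0.0004,0.005,0,0,0],
    [0,0,0.005,0,0,0],
    [0,0,0.003,0,0,0],
    [0,0,0.001,0,0,0],
    [0,0,0,0,0,0],
    [0,0,0,0,0,0],
  ],
)

```text
time: 26.05
tcp_pos: [622.8, -174.2, 31.8]
orientation: [-0.0, 0.995, 0.102, 0.0]
wrist_force: [0.4, -0.4, -5.9]
gripper_width: 0.652
```

Call:
send_rows(
  increments=[
    [0,0,0.001,0,0,0],
    [0,0,0,0,0,0],
  ],
)

```text
time: 26.25
tcp_pos: [622.7, -174.3, 30.8]
orientation: [-0.0, 0.995, 0.102, 0.0]
wrist_force: [0.0, -0.3, -5.9]
gripper_width: 0.652
```

Call:
send_rows(
  increments=[
    [0,0,0.0007,0,0,0],
    [0,0,0,0,0,0],
  ],
)

```text
time: 26.45
tcp_pos: [622.6, -174.2, 30.0]
orientation: [-0.0, 0.995, 0.102, 0.0]
wrist_force: [-0.7, 0.2, -4.6]
gripper_width: 0.654
```

Call:
send_rows(
  increments=[
    [0,0,0.0007,0,0,0],
    [0,0,0,0,0,0],
  ],
)

```text
time: 26.65
tcp_pos: [622.7, -174.3, 29.5]
orientation: [-0.0, 0.995, 0.102, 0.0]
wrist_force: [-0.5, -0.1, -2.9]
gripper_width: 0.654
```

Call:
send_rows(
  increments=[
    [0,0,0.0006,0,0,0],
    [0,0,0,0,0,0],
  ],
)

```text
time: 26.85
tcp_pos: [622.7, -174.3, 29.5]
orientation: [0.0, 0.995, 0.102, 0.0]
wrist_force: [-2.3, 0.6, 2.6]
gripper_width: 0.654
```

It's seated at the expected height. I'll release, lift, and move partway to re-measure.

Call:
send_rows(
  increments=[
    [0,0,0.0003,0,0,0],
    [0,0,0,0,0,0],
    [0,0,0,0,0,0],
    [0,0,0,0,0,0],
    [0,0,-0.01,0,0,0],
    [0,0,-0.02,0,0,0],
    [0,0,-0.03,0,0,0],
    [0,-0.02,-0.03,0,0,0],
    [-0.02,-0.04,-0.01,0,0,0],
    [-0.04,-0.04,0,0,0,0],
    [-0.03,-0.02,0,0,0,0],
    [0,0,0,0,0,0],
  ],
  jaw=0.071,
)

```text
time: 28.05
tcp_pos: [510.2, -75.8, 128.7]
orientation: [-0.001, 0.995, 0.103, -0.002]
wrist_force: [0.7, 0.4, -0.2]
gripper_width: 0.831
```

```bash
python3 go.py 469.5 -328.7 60 4.3; python3 - <<'E'
from h import *
np.set_printoptions(precision=1,suppress=True)
for n in('top','side'):
    p,d=snap(n,n+'11'); C=cloud(n,d); h=cv2.cvtColor(p,cv2.COLOR_RGB2HSV)
    bright=(h[...,2]>120)&(h[...,1]<60)
    for nm,c,z0,z1,zp in(('base',(469,-329),6,18,10),('rib',(622.6,-174.5),36,50,40)):
        m=bright&(np.hypot(C[...,0]-c[0],C[...,1]-c[1])<90)&(d>0)&(C[...,2]>z0)&(C[...,2]<z1)
        m=cv2.morphologyEx(m.astype(np.uint8),cv2.MORPH_OPEN,np.ones((3,3)))
        k,l,s,_=cv2.connectedComponentsWithStats(m); i=1+np.argmax(s[1:,4]); vv,uu=np.where(l==i)
        P=np.array([atz(n,u,v,zp)[:2] for u,v in zip(uu,vv)],np.float32); q=C[l==i]
        A=np.c_[q[:,:2]-c,np.ones(len(q))]; f,*_=np.linalg.lstsq(A,q[:,2],rcond=None)
        print(n,nm,len(P),cv2.minAreaRect(P),'plane',f.round(3))
    if n=='side': a=cv2.resize(p[170:245,285:385],None,fx=4,fy=4,interpolation=2); b=cv2.resize(p[130:230,370:470],None,fx=4,fy=4,interpolation=2)
cv2.imwrite('pics/m11.png',np.hstack([cv2.copyMakeBorder(a,0,100,0,0,0),b])[:,:,::-1])
E
```

```text
t 28.05 tcp [510.2 -75.8 128.7] yaw 11.8 tilt [-0.0047  0.0019] F [ 0.7  0.4 -0.2] w 70.9
turn 0.131 shift tx -59.6 ty 249.1 tz 68.7
top base 1279 ((470.6419677734375, -327.6925048828125), (150.02651977539062, 65.27790832519531), 4.476106643676758) plane [-0.   0.  12.2]
top rib 492 ((623.054931640625, -174.42401123046875), (99.4913330078125, 58.27286148071289), 11.781821250915527) plane [ 0.  -0.  42.2]
side base 1471 ((470.5002136230469, -326.6053771972656), (151.22256469726562, 70.19503021240234), 4.475718975067139) plane [ 0.  -0.  11.8]
side rib 710 ((633.2521362304688, -171.24671936035156), (78.9762191772461, 61.72697830200195), 11.691014289855957) plane [ 0.   0.  41.9]
```

Rib is at (623,-174.4), yaw 11.8°, flat and within play. The base is at (470.5,-327.7), yaw 4.45°.

Call:
send_rows(
  increments=[
    [0,0,0,0,0,0.128],
    [-0.005,0.02,0,0,0,0],
    [-0.009,0.04,0,0,0,0],
    [-0.009,0.04,0,0,0,0],
    [-0.009,0.04,0.01,0,0,0],
    [-0.009,0.04,0.015,0,0,0],
    [-0.009,0.035,0.015,0,0,0],
    [-0.006,0.023,0.02,0,0,0],
    [-0.003,0.01,0.015,0,0,0],
    [0,0,0,0,0,0],
    [0,0,0,0,0,0],
  ],
  jaw=0.079,
)

```text
time: 29.25
tcp_pos: [475.9, -329.8, 53.2]
orientation: [-0.001, 0.999, 0.038, -0.0]
wrist_force: [0.4, -1.0, -0.6]
gripper_width: 0.924
```

```bash
python3 go.py 470.5 -327.7 -1.5 4.45
```

```text
t 29.25 tcp [ 475.9 -329.8   53.2] yaw 4.37 tilt [-0.0005  0.0015] F [ 0.4 -1.  -0.6] w 78.9
turn -0.0014 shift tx -5.2 ty -2.6 tz 54.7
```

Call:
send_rows(
  increments=[
    [-0.005,-0.0022,0.012,0,0,-0.0014],
    [0,0,0.015,0,0,0],
    [0,0,0.012,0,0,0],
    [0,0,0.007,0,0,0],
    [0,0,0.003,0,0,0],
    [0,0,0,0,0,0],
    [0,0,0,0,0,0],
  ],
)

```text
time: 29.95
tcp_pos: [471.0, -328.7, 4.9]
orientation: [0.0, 0.999, 0.039, 0.0]
wrist_force: [0.2, -0.7, 0.0]
gripper_width: 0.926
```

```bash
python3 go.py 470.5 -327.7 -1.5 4.45
```

```text
t 29.95 tcp [ 471.  -328.7    4.9] yaw 4.46 tilt [ 0.0006 -0.0002] F [ 0.2 -0.7  0. ] w 79.0
turn 0.0001 shift tx -0.4 ty -1.1 tz 6.4
```

Call:
send_rows(
  increments=[
    [-0.0004,-0.001,0.003,0,0,0],
    [0,0,0.002,0,0,0],
    [0,0,0.001,0,0,0],
    [0,0,0,0,0,0],
  ],
)

```text
time: 30.35
tcp_pos: [469.9, -327.5, -1.8]
orientation: [-0.0, 0.999, 0.039, -0.0]
wrist_force: [-0.2, -0.1, -0.6]
gripper_width: 0.924
```

Call:
send_rows(
  increments=[
    [0,0,0,0,0,0],
    [0,0,0,0,0,0],
    [0,0,0,0,0,0],
    [0,0,0,0,0,0],
    [0,0,0,0,0,0],
    [0,0,0,0,0,0],
  ],
  jaw=0.05,
)

```text
time: 30.95
tcp_pos: [470.1, -327.8, -0.9]
orientation: [0.0, 0.999, 0.039, 0.0]
wrist_force: [-2.4, 0.6, 5.1]
gripper_width: 0.72
```

Call:
send_rows(
  increments=[
    [0,0,-0.002,0,0,0],
    [0,0,-0.004,0,0,0],
    [0,0,-0.006,0,0,0],
    [0,0,-0.008,0,0,0],
    [0,0,-0.01,0,0,0],
    [0,0,0,0,0,0],
  ],
)

```text
time: 31.55
tcp_pos: [471.2, -328.6, 30.4]
orientation: [0.001, 0.999, 0.039, 0.001]
wrist_force: [0.2, -0.4, -6.9]
gripper_width: 0.722
```

```bash
python3 go.py 458.5 -1.5 70 4.5; python3 - <<'E'
from h import *
p,d=snap('side','side12')
C=cloud('side',d); m=(abs(C[...,0]-471)<75)&(abs(C[...,0]-471)>16)&(abs(C[...,1]+328)<38)&(C[...,2]>20)&(C[...,2]<60)&(d>0); q=C[m]
A=np.c_[q[:,:2]-[471,-328],np.ones(len(q))]; s,*_=np.linalg.lstsq(A,q[:,2],rcond=None); print(len(q),s,np.std(q[:,2]-A@s),q.min(0),q.max(0))
# rail jig: dowel/end geometry from first pictures
for n in('top','side'):
    p,d=load(n+'0'); C=cloud(n,d); m=(abs(C[...,0]-458)<120)&(abs(C[...,1]+1.5)<65)&(C[...,2]>7)&(C[...,2]<14)&(d>0)
    m=cv2.morphologyEx(m.astype(np.uint8),cv2.MORPH_OPEN,np.ones((2,2))); k,l,st,_=cv2.connectedComponentsWithStats(m); i=1+np.argmax(st[1:,4]); q=C[l==i]; z=np.median(q[:,2]); print(n,z,cv2.minAreaRect(q[:,:2].astype(np.float32)))
E
```

```text
t 31.55 tcp [ 471.2 -328.6   30.4] yaw 4.44 tilt [ 0.0025 -0.0019] F [ 0.2 -0.4 -6.9] w 61.6
turn -0.001 shift tx 13.0 ty -327.1 tz -39.6
1168 [ 6.51909428e-03 -3.83025320e-02  4.24338301e+01] 2.8051919603578677 [ 396.07870541 -365.34389596   30.37075234] [ 545.9433963  -290.10869352   48.70532018]
top 10.6222024167796 ((433.584228515625, 20.263578414916992), (144.1969757080078, 55.25917053222656), 5.571577548980713)
side 9.890034992681194 ((397.385498046875, 255.6512908935547), (211.3453826904297, 652.673095703125), 13.169300079345703)
```

The base is lifted level. Carrying it to the rail jig.

Call:
send_rows(
  increments=[
    [0,0,-0.02,0,0,0],
    [0,0,-0.025,0,0,0],
    [0.001,-0.02,-0.01,0,0,0],
    [0.0015,-0.036,0,0,0,0],
    [0.0015,-0.04,0,0,0,0],
    [0.0015,-0.04,0,0,0,0],
    [0.0015,-0.04,0,0,0,0],
    [0.0015,-0.04,0,0,0,0],
    [0.0015,-0.04,0,0,0,0],
    [0.0015,-0.036,0,0,0,0],
    [0.001,-0.025,0,0,0,0],
    [0,-0.01,0,0,0,0],
  ],
)

```text
time: 32.8
tcp_pos: [456.0, 2.1, 83.4]
orientation: [-0.001, 0.999, 0.04, -0.0]
wrist_force: [0.1, -0.4, -6.8]
gripper_width: 0.72
```

Call:
send_rows(
  increments=[
    [0,0,0,0,0,0],
    [0,0,0,0,0,0],
  ],
)

```text
time: 33.0
tcp_pos: [457.3, -0.9, 83.6]
orientation: [0.0, 0.999, 0.039, 0.0]
wrist_force: [-1.2, 0.6, -7.6]
gripper_width: 0.714
```

```bash
python3 go.py 458.6 -0.8 40 4.5
```

```text
t 33.0 tcp [457.3  -0.9  83.6] yaw 4.46 tilt [ 0.0004 -0.0004] F [-1.2  0.6 -7.6] w 61.0
turn -0.0007 shift tx 1.3 ty -0.0 tz 43.6
```

Call:
send_rows(
  increments=[
    [0.001,0,0.01,0,0,0],
    [0,0,0.015,0,0,0],
    [0,0,0.012,0,0,0],
    [0,0,0.006,0,0,0],
    [0,0,0,0,0,0],
    [0,0,0,0,0,0],
  ],
)

```text
time: 33.6
tcp_pos: [458.4, -1.0, 40.5]
orientation: [-0.0, 0.999, 0.038, -0.0]
wrist_force: [0.3, 0.4, -6.8]
gripper_width: 0.722
```

```bash
python3 go.py 458.6 -0.8 19.5 4.5; python3 - <<'E'
from h import *
p,d=snap('side','side13'); crop(p,'s13',290,430,255,360,5)
E
```

```text
t 33.6 tcp [458.4  -1.   40.5] yaw 4.39 tilt [-0.0001  0.0003] F [ 0.3  0.4 -6.8] w 61.7
turn -0.0019 shift tx 0.2 ty -0.2 tz 21.0
```

View pics/s13.png

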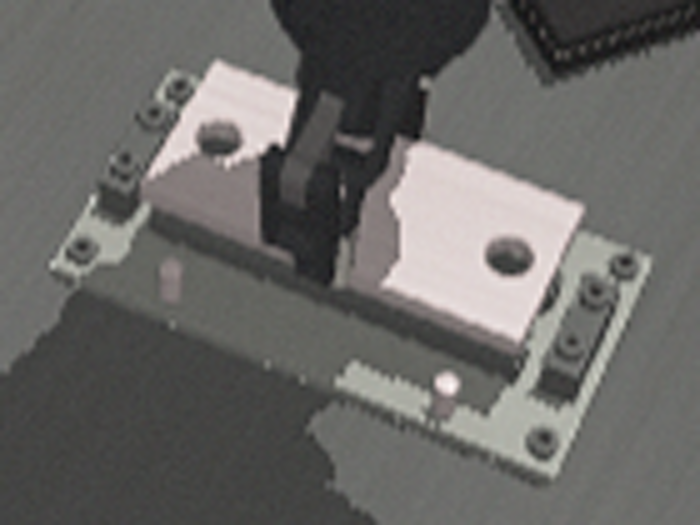

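The base plate is aligned above the rails. Contact is expected at a TCP height of about 19.

Call:
send_rows(
  increments=[
    [0,0,0.006,0,0,0],
    [0,0,0.006,0,0,0],
    [0,0,0.004,0,0,0],
    [0,0,0.002,0,0,0],
    [0,0,0,0,0,0],
    [0,0,0,0,0,0],
  ],
)

```text
time: 34.25
tcp_pos: [458.3, -0.5, 22.5]
orientation: [-0.0, 0.999, 0.039, 0.0]
wrist_force: [-0.7, -0.6, -7.6]
gripper_width: 0.718
```

Call:
send_rows(
  increments=[
    [0,0,0.001,0,0,0],
    [0,0,0,0,0,0],
  ],
)

```text
time: 34.45
tcp_pos: [458.3, -0.5, 21.6]
orientation: [-0.0, 0.999, 0.039, 0.0]
wrist_force: [0.6, 0.2, -8.2]
gripper_width: 0.723
```

Call:
send_rows(
  increments=[
    [0,0,0.001,0,0,0],
    [0,0,0,0,0,0],
  ],
)

```text
time: 34.65
tcp_pos: [458.2, -0.5, 20.5]
orientation: [-0.0, 0.999, 0.039, 0.0]
wrist_force: [0.2, 0.4, -7.3]
gripper_width: 0.718
```

Call:
send_rows(
  increments=[
    [0,0,0.0008,0,0,0],
    [0,0,0,0,0,0],
  ],
)

```text
time: 34.85
tcp_pos: [458.1, -0.5, 19.6]
orientation: [-0.0, 0.999, 0.039, -0.0]
wrist_force: [0.1, -0.1, -6.9]
gripper_width: 0.717
```

Call:
send_rows(
  increments=[
    [0,0,0.0007,0,0,0],
    [0,0,0,0,0,0],
  ],
)

```text
time: 35.05
tcp_pos: [458.3, -0.5, 19.2]
orientation: [-0.0, 0.999, 0.039, 0.0]
wrist_force: [-0.7, -0.2, -4.9]
gripper_width: 0.72
```

Call:
send_rows(
  increments=[
    [0,0,0.0005,0,0,0],
    [0,0,0,0,0,0],
  ],
)

```text
time: 35.25
tcp_pos: [458.3, -0.5, 19.2]
orientation: [-0.0, 0.999, 0.039, 0.0]
wrist_force: [-3.1, 0.6, 4.3]
gripper_width: 0.72
```

Seated. I'll release, lift and move away.

Call:
send_rows(
  increments=[
    [0,0,0,0,0,0],
    [0,0,0,0,0,0],
    [0,0,0,0,0,0],
    [0,0,0,0,0,0],
    [0,0,-0.01,0,0,0],
    [0,0,-0.02,0,0,0],
    [0,0,-0.03,0,0,0],
    [0,0.01,-0.04,0,0,0],
    [0,0.03,-0.03,0,0,0],
    [0,0.04,0,0,0,0],
    [0,0.04,0,0,0,0],
    [0,0.04,0,0,0,0],
  ],
  jaw=0.078,
)

```text
time: 36.45
tcp_pos: [471.0, -161.6, 149.9]
orientation: [0.0, 0.999, 0.039, 0.001]
wrist_force: [0.6, 0.3, 0.2]
gripper_width: 0.917
```

Call:
send_rows(
  increments=[
    [0,0.04,0,0,0,0],
    [0,0.04,0,0,0,0],
    [0,0.04,0,0,0,0],
    [0,0.03,0,0,0,0],
    [0,0.02,0,0,0,0],
    [0,0,0,0,0,0],
    [0,0,0,0,0,0],
    [0,0,0,0,0,0],
  ],
)

```text
time: 37.25
tcp_pos: [483.6, -328.5, 148.6]
orientation: [-0.0, 0.999, 0.039, -0.0]
wrist_force: [0.6, -1.2, 0.3]
gripper_width: 0.912
```

```bash
python3 go.py 458.6 -0.8 19.5 4.5; python3 - <<'E'
from h import *
from h import snap
for n in('top','side'):
    p,d=snap(n,n+'14'); C=cloud(n,d); h=cv2.cvtColor(p,cv2.COLOR_RGB2HSV)
    p0,d0=load(n+'0'); C0=cloud(n,d0)
    bright=(h[...,2]>105)&(h[...,1]<60)
    for nm,c,z0,z1,zp,r in(('base',(458.5,-1),26,38,30,95),('rib',(622.6,-174.5),38,50,40,70),('ring',(642,199.5),88,97,92,45),('tube',(466.5,337.5),63,74,68,40)):
        m=(bright|(nm in('ring','tube')))&(np.hypot(C[...,0]-c[0],C[...,1]-c[1])<r)&(d>0)&(C[...,2]>z0)&(C[...,2]<z1)
        if nm in('base','rib'): m=cv2.morphologyEx(m.astype(np.uint8),cv2.MORPH_OPEN,np.ones((3,3)))>0
        if m.sum()<10: print(n,nm,'few',m.sum()); continue
        vv,uu=np.where(m); P=np.array([atz(n,u,v,zp)[:2] for u,v in zip(uu,vv)],np.float32); q=C[m]
        A=np.c_[q[:,:2]-c,np.ones(len(q))]; f,*_=np.linalg.lstsq(A,q[:,2],rcond=None)
        print(n,nm,len(P),np.round(np.hstack(cv2.minAreaRect(P)),1),'circ',np.round(np.hstack(cv2.minEnclosingCircle(P)),1),'plane',f.round(3))
    for nm,c,z0 in(('box',(430,-164),18),('tin',(690,-3),50)):
        o=[]
        for CC,dd in((C0,d0),(C,d)):
            m=(np.hypot(CC[...,0]-c[0],CC[...,1]-c[1])<55)&(CC[...,2]>z0)&(CC[...,2]<z0+14)&(dd>0); o+=[m.sum(),CC[m].mean(0).round(1) if m.any() else None]
        print(n,nm,*o)
E
```

```text
t 37.25 tcp [ 483.6 -328.5  148.6] yaw 4.49 tilt [-0.0003  0.0009] F [ 0.6 -1.2  0.3] w 77.9
turn -0.0003 shift tx 0.8 ty -328.6 tz 129.1
top base 1314 [ 4.679e+02 -3.500e+00  1.695e+02  7.750e+01  2.000e-01] circ [466.4   0.7  86.5] plane [-3.0000e-03  3.0000e-03  3.2123e+01]
top rib 733 [ 623.3 -174.3   98.9   58.3   11.8] circ [ 624.1 -177.2   52.3] plane [-2.0000e-03 -1.0000e-03  4.2248e+01]
top ring 301 [643.5 198.4  59.   59.7  18.3] circ [640.7 193.4  36.3] plane [-1.0000e-03  5.0000e-03  9.3611e+01]
top tube 84 [466.7 337.4  42.   38.7  89.7] circ [468.2 337.2  21.6] plane [-2.2000e-02 -3.0000e-03  6.8596e+01]
top box 448 [ 430.3 -163.9   27. ] 451 [ 430.4 -163.7   27.1]
top tin 542 [693.   -3.5  59.7] 561 [693.4  -3.6  59.6]
side base 2379 [467.3   7.7 170.6  82.2   4.8] circ [465.8   1.2  87.4] plane [ 1.0000e-03 -5.0000e-03  3.1619e+01]Traceback (most recent call last):
  File "<stdin>", line 11, in <module>
  File "h.py", line 13, in atz
    f,cx,cy,T=K(n); r=T[:3,:3]@np.array([(u-cx)/f,(v-cy)/f,1]); t=T[:3,3]; return t+r*(z-t[2])/r[2]
              ~^^^
  File "h.py", line 8, in K
    c=camera_info(n); return 240/np.tan(np.radians(c['fovy'])/2),c['cx'],c['cy'],np.array(c['world_from_camera'])
ValueError: time passes only in moves, steps and waits
```

All four blanks are flat at the right heights, and the box and tin haven't moved. Handing in.

```bash
python3 -c "
from rig import *
print(sign_off())"
```

```text
the job is handed in; nothing more can be done
None
```

All four blanks are in their fixtures, taken from the top down (tube, ring, rib, base). I handed the job in at about 37 s with the gripper open and clear of everything.

**Placing:** Each blank was lowered in small steps until light contact (about 2–7 N) at the expected height, then released.

| Blank | Fixture | Last reading |
|---|---|---|
| Stub tube | purge stand | level at its full height on the seat, about (467, 337); a picture showed it around the spigot |
| Ring flange | turntable | level at its full height on the faceplate; a picture showed it around the plug |
| Rib plate | chill block | flat at (623, -174), yaw 11.8°, between the stops and dowels |
| Base plate | rail jig | flat at the seated height on the rails |

The spares box and the dip tin read the same positions as at the start, to within 0.5 mm.

**What went wrong or disagreed:**
- **Wrist limit:** while carrying the tube, the last joint reached the end of its range (3.141 rad) and the tool tilted about 5°. I turned it back and continued; the tube stayed in the grip.
- **Grip readings:** the ring and both plates read 2–4 mm narrower than their real widths, probably because they were held by the finger tips. They lifted level.
- **Base outline:** the final depth outline came out too large (about 170 x 78 mm), probably because it took in the stops and dowels. Its position rests on the release pose and the flat height reading.
- **Last script:** it stopped with an error in the side-camera part, so the final check of the other three blanks and of the box and tin is from the top camera only.

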